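Lift the pawl and back off the ratchet clamp

ROBOT

A 6-joint arm with a two-finger parallel gripper is mounted at the origin on the work surface. World frame = base frame: x ahead of the robot, y to its left, z up, the work surface at z = 0. Lengths are in m, angles in degrees, forces in N, time in s.
With the tool pointing down it reaches from about 0.4 to 0.825 m from the base axis. Payload 7 kg.
Tool frame: the origin (TCP) lies at the very end of the fingers, on their centre line; the grasp point (between the pads) lies 19 mm behind it; x points along the fingers, z is the direction in which the jaws open and shut, and the axes are right-handed (so a half turn about x gives the same grasp; the last joint's range is limited). The gripper opens to 88 mm and grips with 3 to 60 N. Pads are 19 mm wide; open, the fingers measure 130 mm over their backs; the gripper's body (78 mm by 193 mm) begins 47 mm behind the grasp point.
Start: joints at [82.111, 20.546, 0.682, 0, -70.136, -16.507], TCP at [0.279, 0.615, 0.227] pointing down, gripper open.
Joint ranges: [-176.03, 176.03], [-82.01, 121.73], [-58.28, 71.71], [-173.87, 95.51], [-174.79, -0.11], [-173.66, 173.66]. Speed limits (degrees/s): [136.94, 136.94, 172.46, 180, 180, 180].

INTERFACE

Orientations are given as [roll, pitch, yaw] about the fixed x, y, z axes, in that order (R = Rz(yaw) Ry(pitch) Rx(roll)).
In Python, from plant import * gives the robot as it stands.
- The arm moves only by the tool arm_command, never from a script. Its argument "commands" is one flat list of numbers, 5 for each row, row after row: the shift along the tool's x, y, z in mm, then the turn about the tool's x in degrees, then the opening in per cent of the stroke, from 0 (shut) to 100 (fully open). A call has 1 to 5 rows; each row shifts and turns the pose as measured when the row begins, along the tool's axes as they then stand; what a row does not reach is not made up. A row lasts 1/8 s, in which the tool goes at most 62.5 mm and 10.7 degrees, less where a joint would pass 70% of its speed; a pose out of reach is approached as far as the arm can. A call is refused whole if a number of a shift passes 62.5 or a number of a turn 10.7, either way. A call with a gripper value outside its range is refused whole. The fingers move at their own pace and stop on an object; the grip force is fixed at half the most. Time passes only in rows, so rows that do not move let the fingers close. It gives the time, the measured TCP pose, the force and the opening at its end, in the units of the state.
- get_obs(): the state, without advancing time (a new reading comes with each control period).
- snapshot(name): name is "side" or "top" or "wrist"; returns a dict with "frame" (480x640x3 uint8, blue, green, red), "fov_y" (degrees; the focal length in pixels is half the picture's height over the tangent of half this angle, whatever the lens; pixels are square), "cx", "cy" (the principal point, pixels), "world_to_cam" (4x4, takes a point from world to camera coordinates). Camera axes: x right, y up, looking along -z (the intrinsics and any distortion apply to the point x, -y, -z); pixel columns grow to the right and rows downward; lengths in m; the calibration is good to about 2 mm. A picture is of the moment at which its call begins. There is no depth.
- close_job(): hands the job in, once; it reports no verdict.
The state is a dict: "clock": time; "joint_pos": joint angles; "qvel": joint speeds; "tau": joint torques, N m; "tool_pos": TCP position; "orientation": TCP orientation; "force": force on the tool from outside, world axes, zero at the start; "moment": the same for the moment, N m; "opening": finger opening in m.
Only numpy, scipy, OpenCV 4.12 (cv2) and the standard library are available. Lean on these libraries where they do the work, as an engineer would, in place of code of your own. Each camera call takes 0.05 s, during which the arm holds its last target. There are 200 camera calls.

TASK

Open the ratchet clamp on the bench: lift the pawl clear of the toothed wheel and lay it right back so that it stays up, then turn the wheel backward (clockwise seen from above) by its knob until it comes gently to rest against the stop screw. Then swing the pawl down onto the wheel's teeth again and let go. Never force anything: when the wheel meets the stop or the pawl, push its knob with no more than about 15 N. Leave the other things on the bench alone.

Things in the scene. Friction and masses are not known exactly. Their poses are not given: they have to be found in the camera images.
- clamp: ratchet clamp bolted to the bench: grey steel base plate 220 x 400 x 12 mm with a flat toothed wheel, a pawl, a stop and two aluminium jaws. Origin: on the bench top under the wheel's upright axis; z up; the jaws lie towards its -y (90 to 260 mm off, 62 mm high), the pawl towards +y, the stop towards -x (robot side). Turning the wheel backward opens the jaws
- wheel: steel wheel, 168 mm across, its disc 28 to 36 mm above the bench, with 18 saw teeth 8 mm high on top of its rim (tops at 44 mm), a knob, and a lug 10 mm wide sticking out 16 mm past the rim; origin as clamp's, turning with the wheel
- pawl: the dark steel pawl, a 66 mm arm with a down-turned nose that rests between or on the wheel's teeth; origin on its hinge axis, y along the hinge (as the clamp's y)
- stop: aluminium block 26 x 30 x 32 mm (top 44 mm above the bench) with a stop screw pointing to the clamp's -y, met by the wheel's lug; its rubber tip gives a millimetre or two under firm pushes. How far the screw sticks out differs each time, stays put and is not measured: the wheel meets it somewhere between wheel_turn 1.25 and 2.1. Origin: centre of the block's underside
- wheel_axis (a point): point on the wheel's upright axis, level with knob_grip (72 mm above the bench)
- knob_grip (a point): centre of the upright round black knob, 22 mm across, 38 mm high (top 91 mm above the bench), 50 mm from the wheel's axis. It spins freely on its stem, so a gripper holding it need not turn along. Moving it backward takes about 1 to 3 N, forward about 6 to 8 N; the wheel stays where it is left
- pawl_pin (a point): grasp point on the pawl's finger pin: 10 mm across, level, parallel to the hinge (the clamp's y), sticking out from the nose end away from the wheel, free on both sides. 61 mm from the hinge axis, 16 mm from the pin's free end; 51 mm above the bench when the pawl is fully down
- pawl_hinge (a point): the point of the pawl's hinge axis (level, along the clamp's y, 41 mm above the bench) abreast of pawl_pin, which circles about it in an upright plane; 60 mm along x and 110 mm along y from the wheel's axis, in the clamp's frame
- wheel_turn (a joint): turning angle of the wheel in rad, growing as it turns backward (clockwise from above); it starts between 0 and 0.5. With the pawl down the teeth block it within a tooth (0.35 rad)
- pawl_lift (a joint): pawl angle in rad: 0 fully down in a tooth gap, up to about 0.16 with its nose on a tooth; as it grows the pin rises, passes over the hinge and tips to the clamp's +x. Beyond about 1.8 it falls back by its own weight to its rest at 2.0 and stays; before that it falls down onto the wheel
- jar: small amber jar with a black cap, 48 mm across, 55 mm high, loose on the bench; to be left alone; origin under its centre
- driver: black-handled screwdriver lying on the bench, to be left alone; origin at its middle
- tape: blue roll of tape, 84 mm across and 22 mm high, lying flat, to be left alone; origin under its centre

How it is judged (in metres and radians):
On the way, in this order (a step that is already met when the one before it is completed fails the run):
1. the pawl is lifted clear and lies back at its rest (over 1.85 rad) (value of joint pawl_lift above 1.85 rad), for 0.2 s.
2. with the pawl still back, the wheel's lug has been brought against the stop screw (over 0.5 N) (contact force between wheel and stop above 0.5 N and value of joint pawl_lift above 1.8 rad), for 0.2 s.
3. the pawl is down on the teeth again (under 0.2 rad) (value of joint pawl_lift below 0.2 rad), for 0.2 s.
At the end, for the whole second after the job is handed in: the wheel rests against the stop screw (at least 0.15 N) and is still; the pawl is down on the teeth (joint under 0.2 rad) (contact force between wheel and stop above 0.15 N and value of joint pawl_lift below 0.2 rad and velocity of joint wheel_turn between -0.05 and 0.05 rad/s); the robot touches nothing.
It fails at once if the wheel is forced against the pawl with more than 25 N (contact force between wheel and pawl above 25 N).
It fails at once if the wheel is rammed into the stop with more than 11 N (20 N at the knob) (contact force between wheel and stop above 11 N).
It fails at once if the jar is disturbed (moved over 30 mm) (distance of jar from where it was at the start of the episode above 0.03 m).
It fails at once if the driver is disturbed (moved over 30 mm) (distance of driver from where it was at the start of the episode above 0.03 m).
It fails at once if the tape is disturbed (moved over 30 mm) (distance of tape from where it was at the start of the episode above 0.03 m).
It also fails if it takes over 72 s, if anything falls off the work surface, if the arm or the gripper's body presses on something with over 40 N, if the wrist force passes 120 N, or if a joint passes its speed limit or range.

## Working session

There is one attempt and no reset: what is moved stays moved. The work goes in short steps, Python scripts to look and compute and a tool call to move; the robot and the scene stay as the last step left them, time stands still between calls to the robot, and variables do not carry over. Pictures are saved under pics/ and viewed, about 8 in all and at most 12, crops included, and the job is handed in when it is done.

Besides the shell and the picture viewer there is one more tool, called by a JSON object that holds its "op" and its "data". arm_command: Moves the arm, as the interface text tells. Its arguments: {"type":"object","properties":{"commands":{"type":"array"}},"required":["commands"]}

```bash
mkdir -p pics; ls; cat > h.py <<'E'
from plant import *
import numpy as np, cv2
def snap(n,f):
    s=snapshot(n); cv2.imwrite('pics/'+f+'.png',s['frame']); np.savez('pics/'+f+'.npz',**{k:np.array(v) for k,v in s.items()}); return s
def load(f): return dict(np.load('pics/'+f+'.npz'))
def foc(s): return 240/np.tan(np.radians(float(s['fov_y']))/2)
def ray(s,u,v,z):
    T=np.array(s['world_to_cam']);R=T[:3,:3];c=-R.T@T[:3,3];f=foc(s)
    d=R.T@np.array([(u-s['cx'])/f,-(v-s['cy'])/f,-1]); return c+d*(z-c[2])/d[2]
def proj(s,p):
    T=np.array(s['world_to_cam']);q=T[:3,:3]@np.array(p)+T[:3,3];f=foc(s)
    return np.array([s['cx']-f*q[0]/q[2],s['cy']+f*q[1]/q[2]])
E
python3 - <<'E'
from h import *
s=snap('top','top0');t=snap('side','side0')
for a in (s,t): print({k:v for k,v in a.items() if k!='frame'})
print(get_obs())
E
```

```text
pics
{'fov_y': 47.961977848149886, 'cx': 319.9253268038159, 'cy': 235.38059856035076, 'world_to_cam': array([[-0.02521655, -0.99956758,  0.01512555,  0.1168218 ],
       [ 0.99046252, -0.02293099,  0.13586086, -0.59684034],
       [-0.13545526,  0.01840723,  0.99061246, -1.05588692],
       [ 0.        ,  0.        ,  0.        ,  1.        ]])}
{'fov_y': 50.82900455107373, 'cx': 317.0639966583533, 'cy': 239.54677271703798, 'world_to_cam': array([[ 0.85016796, -0.52638463,  0.01156164, -0.42885378],
       [ 0.37191127,  0.61593069,  0.69448642, -0.35576156],
       [-0.37268815, -0.5861302 ,  0.71941291, -0.72898107],
       [ 0.        ,  0.        ,  0.        ,  1.        ]])}
{'clock': 0.1, 'joint_pos': array([ 8.21103583e+01,  2.05865571e+01,  6.40432528e-01, -1.78154680e-02,
       -7.01354942e+01, -1.65062862e+01]), 'qvel': array([-0.02554534, -0.0526657 ,  0.18529992,  0.08843091,  0.06258856,
       -0.08029736]), 'tau': array([-4.98441714e-04, -5.84163415e+01,  2.93754619e+01,  7.01569185e+00,
        1.02201873e-02, -4.31681144e-05]), 'tool_pos': array([0.27865379, 0.61433289, 0.22573557]), 'orientation': array([   4.91120537,   89.91668007, -109.49078812]), 'force': array([ 0.1693367 , -1.00893538, -0.10356401]), 'moment': array([-0.01489101, -0.03854453, -0.03788824]), 'opening': 0.0876688966044174}
```

View pics/top0.png

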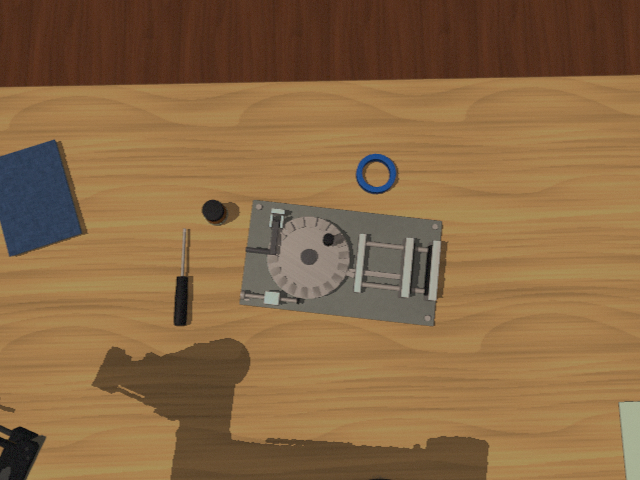

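View pics/side0.png

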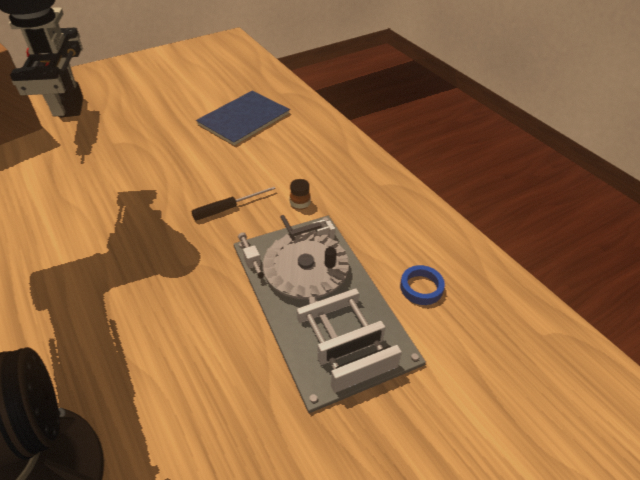

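The top view shows the clamp at about (240–440, 200–325), wheel centre ~(309,257), knob ~(328,240), pawl at ~(276,230) with its pin to the left at (247,250), and the jar at (213,211). The side view agrees. I'll enlarge both.

```bash
python3 - <<'E'
from h import *
a=load('top0')['frame'][190:335,235:385]; b=load('side0')['frame'][205:315,225:365]
a=cv2.resize(a,(400*150//145,400),interpolation=3) if 0 else cv2.resize(a,None,fx=2.65*1,fy=2.65,interpolation=2)
b=cv2.resize(b,None,fx=2.8,fy=2.8,interpolation=2)
H=max(a.shape[0],b.shape[0]);c=np.zeros((H,a.shape[1]+b.shape[1],3),np.uint8);c[:a.shape[0],:a.shape[1]]=a;c[:b.shape[0],a.shape[1]:]=b
cv2.imwrite('pics/crop0.png',c);print(a.shape,b.shape)
s=load('top0')
for n,u,v,z in [('axis',309,257,.04),('pl1',255,200,.012),('pl2',442,220,.012),('pl3',434,325,.012),('pl4',240,304,.012),('knob',328,239,.091),('pin',247,250,.051),('jar',213,211,.055),('tape',377,174,.022)]: print(n,ray(s,u,v,z).round(4))
E
```

```text
(384, 398, 3) (308, 392, 3)
axis [0.5559 0.1255 0.04  ]
pl1 [0.6814 0.2361 0.012 ]
pl2 [ 0.6299 -0.1551  0.012 ]
pl3 [ 0.4132 -0.1265  0.012 ]
pl4 [0.4656 0.2686 0.012 ]
knob [0.5851 0.0879 0.091 ]
pin [0.5719 0.249  0.051 ]
jar [0.6518 0.3162 0.055 ]
tape [ 0.7292 -0.0211  0.022 ]
```

View pics/crop0.png

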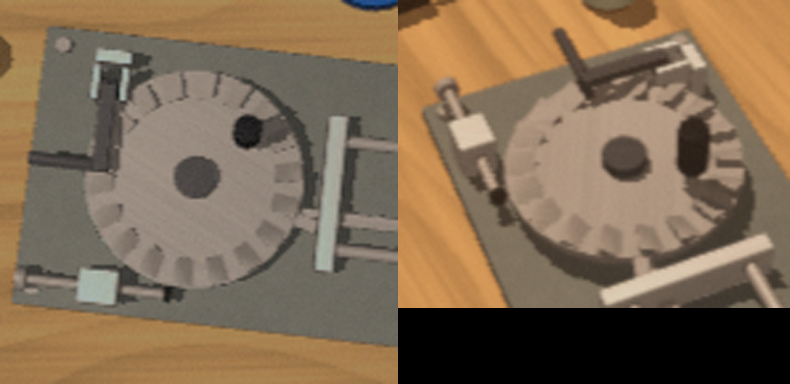

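```bash
cat >> h.py <<'E'
from scipy.spatial.transform import Rotation as Ro
A=np.array([.5562,.1254]);YAW=-7.7
C=Ro.from_euler('z',YAW,degrees=True).as_matrix()
def w2c(p): return C.T@(np.array(p)-[A[0],A[1],0])
def c2w(p): return C@np.array(p)+[A[0],A[1],0]
def st():
    o=get_obs(); R=Ro.from_euler('xyz',o['orientation'],degrees=True).as_matrix()
    print('t',round(o['clock'],2),'tcp clamp mm',(w2c(o['tool_pos'])*1000).round(1),'F clamp',(C.T@o['force']).round(2),'open',round(o['opening']*1000,1))
    return o,R
def to(p):
    o,R=st(); d=R.T@C@(np.array(p)/1000-w2c(o['tool_pos']))*1000
    print('tool axes in clamp:\n',(C.T@R).round(3),'\nshift tool mm',d.round(1))
E
python3 - <<'E'
from h import *
th=.08;x=60-61*np.cos(th+.165);z=41+61*np.sin(th+.165);print(x,z)
to([x,112,180])
s=load('top0');t=load('side0')
P={'hinge':[60,110,41],'pin':[x,110,z],'pinend':[x,126,z],'stop':[-80,65,44],'axis':[0,0,44],'pl':[-110,130,12],'pr':[110,130,12]}
for n,p in P.items(): w=c2w(np.array(p)/1000);print(n,w.round(4),((proj(s,w)-[235,190])*2.65).round(),((proj(t,w)-[225,205])*2.8+[398,0]).round())
E
```

```text
0.8216231766692417 55.7959358121029
t 0.1 tcp clamp mm [-340.6  447.3  225.7] F clamp [ 0.3  -0.98 -0.1 ] open 87.7
tool axes in clamp:
 [[-0.     0.958 -0.287]
 [-0.001 -0.287 -0.958]
 [-1.     0.     0.001]] 
shift tool mm [ 46.1 423.3 223. ]
hinge [0.6304 0.2264 0.041 ] [62. 84.] [640.  35.]
pin [0.5718 0.2343 0.0558] [ 51. 158.] [567.  42.]
pinend [0.5739 0.2502 0.0558] [ 30. 156.] [559.  29.]
stop [0.4856 0.2005 0.044 ] [ 98. 273.] [484. 127.]
axis [0.5562 0.1254 0.044 ] [196. 177.] [625. 156.]
pl [0.4646 0.269  0.012 ] [ 13. 303.] [420. 109.]
pr [0.6826 0.2395 0.012 ] [49. 25.] [688.  28.]
```

{"op": "arm_command", "data": {"commands": [5,48,25,10.5,45,5,52,16,10.5,45,5,54,6,10.5,45,5,54,-4,10.5,45,5,53,-14,10.5,45]}}

```text
clock: 0.72
tool_pos: [0.4464, 0.3955, 0.1977]
orientation: [54.3, 89.7, -113.7]
force: [0.9, -0.0, -0.5]
opening: 0.044
```

```bash
python3 -c "
from h import *
to([0,112,180])"
```

```text
t 0.72 tcp clamp mm [-145.   253.   197.7] F clamp [ 0.94  0.11 -0.52] open 44.0
tool axes in clamp:
 [[-0.001  0.338 -0.941]
 [-0.005 -0.941 -0.338]
 [-1.     0.004  0.003]] 
shift tool mm [ 18.2 181.6 -88.9]
```

{"op": "arm_command", "data": {"commands": [5,45,-22,10,45,5,40,-29,9.8,45,4,35,-36,0,45,4,35,-36,0,45,0,0,0,0,45]}}

```text
clock: 1.35
tool_pos: [0.572, 0.2274, 0.1775]
orientation: [62.4, 89.5, -126.5]
force: [-1.4, 0.3, 0.2]
opening: 0.0393
```

```bash
python3 -c "
from h import *
to([0,112,60])
s=snap('wrist','w1')
for n,p in {'pin':[1,110,56],'end':[1,126,56],'hinge':[60,110,41],'stop':[-80,65,44]}.items(): print(n,proj(s,c2w(np.array(p)/1000)).round())
"
```

```text
t 1.35 tcp clamp mm [  2.  103.2 177.5] F clamp [-1.39  0.08  0.17] open 39.3
tool axes in clamp:
 [[-0.004 -0.02  -1.   ]
 [-0.007 -1.     0.02 ]
 [-1.     0.008  0.004]] 
shift tool mm [117.4  -9.7   1.7]
pin [319. 244.]
end [320. 262.]
hinge [250. 240.]
stop [418. 184.]
```

View pics/w1.png

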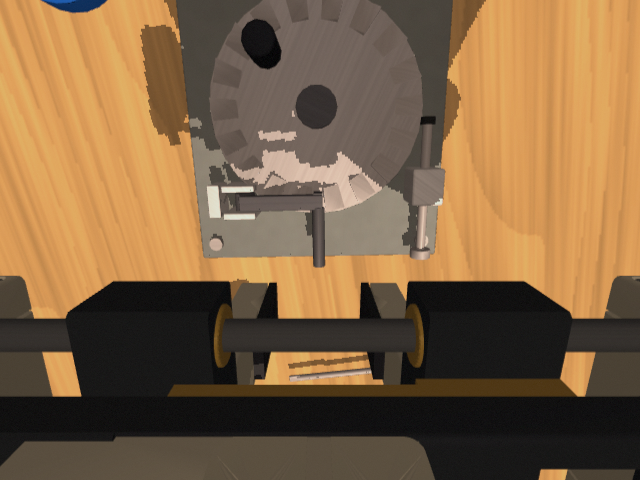

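The pin is at (319, 210–265) as predicted, so the pose estimate holds to about 2 mm. Descending over the pin.

{"op": "arm_command", "data": {"commands": [45,-4,0,0,45,45,-4,1,0,45,35,-1,0,0,45,14,0,0,0,45,0,0,0,0,45]}}

```text
clock: 2.02
tool_pos: [0.5706, 0.2411, 0.0368]
orientation: [73.5, 89.7, -115.1]
force: [-0.1, -0.3, -0.1]
opening: 0.0396
```

```bash
python3 -c "
from h import *
to([0.8,112,37])
"
```

```text
t 2.02 tcp clamp mm [ -1.3 116.6  36.8] F clamp [-0.03 -0.26 -0.06] open 39.6
tool axes in clamp:
 [[-0.001 -0.015 -1.   ]
 [-0.005 -1.     0.015]
 [-1.     0.005  0.001]] 
shift tool mm [-0.2  4.5 -2.1]
```

{"op": "arm_command", "data": {"commands": [0,4,-2,0,45,0,0,0,0,0,0,0,0,0,0,0,0,0,0,0]}}

```text
clock: 2.52
tool_pos: [0.5742, 0.2383, 0.0413]
orientation: [-175.2, 89.8, -3.8]
force: [0.6, 0.3, 0.3]
opening: 0.0148
```

```bash
python3 - <<'E'
from h import *
o,R=st();p=w2c(o['tool_pos'])*1000;g=p[2]+19
a0=np.arcsin(np.clip((55.8-41)/61,-1,1))
for th in (0,.08,.16): print(th,60-61*np.cos(th+.165),41+61*np.sin(th+.165))
print('grasp',p[0],g)
for a in np.arange(.2,2.3,.15): print(round(a-.165,2),(60-61*np.cos(a)).round(1),(41+61*np.sin(a)).round(1))
E
```

```text
t 2.52 tcp clamp mm [  2.7 114.3  41.3] F clamp [0.6  0.39 0.31] open 14.8
0 -0.17151967612721108 51.01939219041934
0.08 0.8216231766692417 55.7959358121029
0.16 2.193305688696242 60.47783593727706
grasp 2.6607340013282066 60.33913471516297
0.04 0.2 53.1
0.18 2.7 61.9
0.34 6.5 70.2
0.48 11.4 77.9
0.63 17.5 84.8
0.78 24.5 90.6
0.93 32.3 95.4
1.08 40.8 98.9
1.23 49.6 101.1
1.38 58.7 102.0
1.53 67.9 101.5
1.68 76.8 99.6
1.83 85.4 96.5
1.98 93.4 92.1
```

{"op": "arm_command", "data": {"commands": [2,0,0,0,0,0,0,0,0,0,0,0,0,0,0]}}

```text
clock: 2.9
tool_pos: [0.5733, 0.2385, 0.0411]
orientation: [-165.7, 89.8, 5.8]
force: [1.5, 0.1, -1.9]
opening: 0.0088
```

```bash
python3 -c "
from h import *
to([0.8,112,37])
"
```

```text
t 2.9 tcp clamp mm [  1.8 114.4  41.1] F clamp [ 1.51  0.29 -1.88] open 8.8
tool axes in clamp:
 [[ 0.003 -0.014 -1.   ]
 [ 0.001 -1.     0.014]
 [-1.    -0.001 -0.003]] 
shift tool mm [4.1 2.4 1. ]
```

{"op": "arm_command", "data": {"commands": [-10.5,0,-3.5,0,0,-9.5,0,-5.5,0,0,-8.5,0,-7,0,0,-7,0,-8.5,0,0,-5,0,-9.5,0,0]}}

```text
clock: 3.52
tool_pos: [0.5962, 0.2356, 0.082]
orientation: [7.6, 89.1, 179.0]
force: [-17.4, 6.5, 17.8]
opening: 0.0091
```

```bash
python3 -c "
from h import *
o,R=st();p=w2c(o['tool_pos'])*1000
print(np.arctan2(p[2]+19-41,60-p[0]), np.hypot(p[2]+19-41,60-p[0]))
"
```

```text
t 3.52 tcp clamp mm [ 24.9 114.6  82. ] F clamp [-18.07   4.09  17.75] open 9.1
1.0418046634926987 69.51308688002685
```

{"op": "arm_command", "data": {"commands": [0,0,0,0,0]}}

```text
clock: 3.65
tool_pos: [0.5957, 0.2354, 0.0827]
orientation: [9.0, 89.0, -179.6]
force: [3.1, -3.6, -9.3]
opening: 0.0091
```

```bash
python3 -c "
from h import *
o,R=st();p=w2c(o['tool_pos'])*1000
print(np.arctan2(p[2]+19-41,60-p[0]), np.hypot(p[2]+19-41,60-p[0]))
s=snap('side','s1')['frame']
cv2.imwrite('pics/s1c.png',cv2.resize(s[120:300,200:400],None,fx=3,fy=3,interpolation=2))
"
```

```text
t 3.65 tcp clamp mm [ 24.4 114.3  82.7] F clamp [ 3.52 -3.12 -9.27] open 9.1
1.0402931191950275 70.35137669791156
```

View pics/s1c.png

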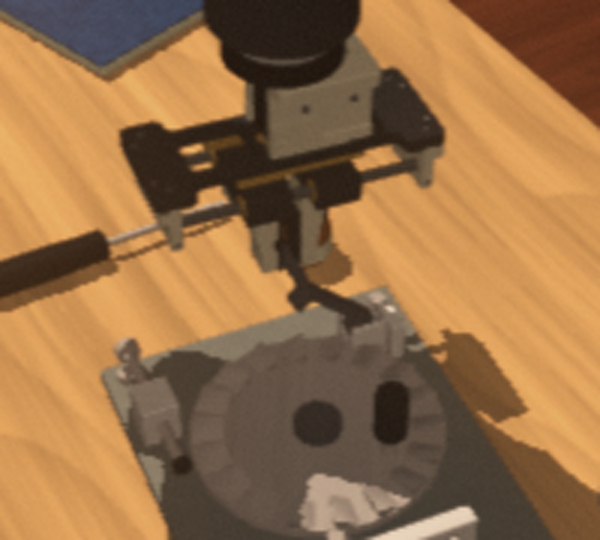

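```bash
python3 - <<'E'
from h import *
s=load('side0' if 0 else 's1')
for a in np.arange(.4,1.3,.1):
    q=[c2w(np.array([60-61*np.cos(a),y,41+61*np.sin(a)])/1000) for y in (78,106)]
    print(round(a,2),(60-61*np.cos(a)).round(1),(41+61*np.sin(a)).round(1),[((proj(s,w)-[200,120])*3).round() for w in q])
E
```

```text
0.4 3.8 64.8 [array([277., 320.]), array([262., 293.])]
0.5 6.5 70.2 [array([281., 313.]), array([265., 286.])]
0.6 9.7 75.4 [array([285., 306.]), array([269., 280.])]
0.7 13.3 80.3 [array([290., 299.]), array([274., 273.])]
0.8 17.5 84.8 [array([296., 293.]), array([280., 266.])]
0.9 22.1 88.8 [array([302., 286.]), array([286., 260.])]
1.0 27.0 92.3 [array([309., 280.]), array([292., 254.])]
1.1 32.3 95.4 [array([316., 275.]), array([300., 249.])]
1.2 37.9 97.9 [array([324., 270.]), array([307., 244.])]
```

Side crop: the pawl is held by the tips, pin root near (302,290) (lift ≈ 0.75 rad), and it has slipped to about 6 mm from the fingertips. I'll loosen to a loose cage, go deeper, and lead it over sideways.

{"op": "arm_command", "data": {"commands": [5,0,0,0,15,4,0,0,0,15,0,0,0,0,15]}}

```text
clock: 4.08
tool_pos: [0.5965, 0.2357, 0.0732]
orientation: [6.3, 89.1, 177.7]
force: [-0.1, 0.5, -0.2]
opening: 0.0129
```

```bash
python3 -c "
from h import *
to([24,112,75])
"
```

```text
t 4.08 tcp clamp mm [ 25.1 114.7  73.2] F clamp [-0.22  0.5  -0.22] open 12.9
tool axes in clamp:
 [[-0.016 -0.016 -1.   ]
 [-0.001 -1.     0.016]
 [-1.     0.002  0.015]] 
shift tool mm [-1.8  2.7  1.1]
```

{"op": "arm_command", "data": {"commands": [-7,2,-11,0,15,-4,0,-11,0,15,-2,0,-12,0,15,0,0,-12,0,15,3,0,-10,0,15]}}

```text
clock: 4.7
tool_pos: [0.6565, 0.2247, 0.0838]
orientation: [3.5, 89.2, 174.9]
force: [-1.2, 0.7, 0.4]
opening: 0.0133
```

```bash
python3 -c "
from h import *
to([94,112,76])
"
```

```text
t 4.7 tcp clamp mm [ 86.1 111.9  83.8] F clamp [-1.31  0.52  0.4 ] open 13.3
tool axes in clamp:
 [[-0.014 -0.016 -1.   ]
 [-0.001 -1.     0.016]
 [-1.     0.001  0.014]] 
shift tool mm [ 7.7 -0.2 -8. ]
```

{"op": "arm_command", "data": {"commands": [3,0,-5,0,15,4,0,-5,0,15,0,0,0,0,25,0,0,0,0,40,-50,0,0,0,40]}}

```text
clock: 5.32
tool_pos: [0.665, 0.2213, 0.1205]
orientation: [17.9, 88.7, -170.8]
force: [1.1, 0.8, 0.2]
opening: 0.033
```

{"op": "arm_command", "data": {"commands": [-30,40,0,0,60,0,50,10,0,60,0,50,20,0,60,0,0,0,0,60]}}

```text
clock: 5.82
tool_pos: [0.6155, 0.0862, 0.1587]
orientation: [10.5, 89.2, -178.0]
force: [0.1, 0.7, 0.7]
opening: 0.0522
```

```bash
python3 - <<'E'
from h import *
o,R=st()
s=snap('side','s2')['frame'];t=snap('top','t2')['frame']
a=cv2.resize(t[190:335,235:385],None,fx=2.65,fy=2.65,interpolation=2);b=cv2.resize(s[120:315,225:365],None,fx=2.8,fy=2.8,interpolation=2)
c=np.zeros((600,800,3),np.uint8);c[:a.shape[0],:a.shape[1]]=a;c[:b.shape[0],398:398+b.shape[1]]=b
cv2.imwrite('pics/c2.png',c)
S=load('s2');T=load('t2')
for y in(80,126):
  w=c2w(np.array([94,y,92])/1000);print((proj(T,w)-[235,190])*2.65,(proj(S,w)-[225,120])*2.8+[398,0])
E
```

```text
t 5.83 tcp clamp mm [ 64.  -30.9 158.7] F clamp [0.05 0.68 0.7 ] open 52.2
[101.98625461  31.76160311] [700.46520285 235.13031738]
[39.76561134 24.87625248] [673.97757354 196.99065959]
```

View pics/c2.png

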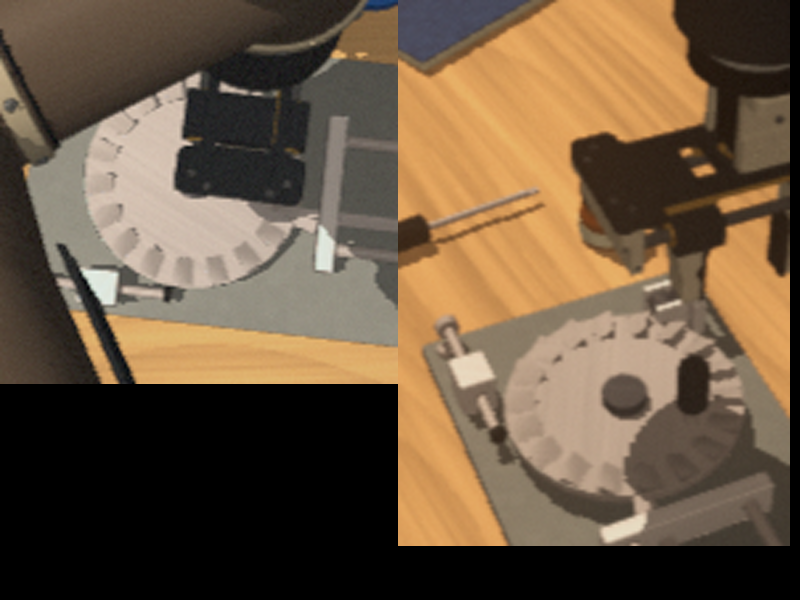

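The pawl is off the wheel and lying back (hidden behind the gripper); the knob is unobscured at side crop (693,385). Refining the knob position with both first views.

```bash
python3 - <<'E'
from h import *
T=load('top0');S=load('side0')
for phi in (-40,-44,-48,-52):
  x,y=50*np.cos(np.radians(phi)),50*np.sin(np.radians(phi))
  w=c2w(np.array([x,y,91])/1000);v=c2w(np.array([x,y,72])/1000);print(phi,x.round(1),y.round(1),(proj(T,w)-[235,190])*2.65,(proj(S,v)-[225,205])*2.8+[398,0])
w=w2c(ray(T,235+247/2.65,190+129/2.65,.091));print(w)
to([35,-35,57])
E
```

```text
-40 38.3 -32.1 [245.51767927 123.38044524] [695.88825779 144.31992388]
-44 36.0 -34.7 [248.7067699  126.92194519] [694.38055808 147.99287338]
-48 33.5 -37.2 [251.64179084 130.67676788] [692.52030873 151.58832877]
-52 30.8 -39.4 [254.30838069 134.62707074] [690.31443539 155.08745326]
[ 0.03430764 -0.03365777  0.091     ]
t 5.92 tcp clamp mm [ 65.5 -28.4 158.4] F clamp [0.13 0.98 0.21] open 52.3
tool axes in clamp:
 [[-0.013 -0.012 -1.   ]
 [-0.002 -1.     0.012]
 [-1.     0.002  0.013]] 
shift tool mm [101.8   6.7  29.1]
```

{"op": "arm_command", "data": {"commands": [0,6,29,0,60,40,0,0,0,60,0,0,0,0,60]}}

```text
clock: 6.3
tool_pos: [0.5883, 0.0898, 0.1186]
orientation: [7.8, 89.4, 179.5]
force: [-0.6, 0.8, 0.2]
opening: 0.0523
```

```bash
python3 -c "
from h import *
to([35,-35,58])
"
```

```text
t 6.3 tcp clamp mm [ 36.6 -30.9 118.6] F clamp [-0.7   0.74  0.25] open 52.3
tool axes in clamp:
 [[-0.011 -0.009 -1.   ]
 [-0.001 -1.     0.009]
 [-1.     0.002  0.011]] 
shift tool mm [60.6  4.   0.9]
```

{"op": "arm_command", "data": {"commands": [30,4,1,0,60,30,0,0,0,60,0,0,0,0,20,0,0,0,0,20,0,0,0,0,20]}}

```text
clock: 6.92
tool_pos: [0.5915, 0.0903, 0.064]
orientation: [-2.6, 89.7, 169.5]
force: [-10.9, 2.0, 0.7]
opening: 0.0279
```

{"op": "arm_command", "data": {"commands": [0,0,0,0,10,0,0,0,0,10,0,0,0,0,10]}}

```text
clock: 7.3
tool_pos: [0.589, 0.0901, 0.064]
orientation: [1.3, 89.5, 173.2]
force: [2.0, -0.7, -9.1]
opening: 0.0212
```

```bash
python3 -c "
from h import *
o,R=to([35,-35,58]) or st();p=w2c(o['tool_pos'])*1000
print(np.degrees(np.arctan2(p[1],p[0])),np.hypot(p[1],p[0]))
"
```

```text
t 7.3 tcp clamp mm [ 37.3 -30.6  64. ] F clamp [ 2.09 -0.38 -9.11] open 21.2
tool axes in clamp:
 [[-0.009 -0.006 -1.   ]
 [-0.    -1.     0.006]
 [-1.     0.     0.009]] 
shift tool mm [6.  4.4 2.2]
t 7.3 tcp clamp mm [ 37.3 -30.6  64. ] F clamp [ 2.09 -0.38 -9.11] open 21.2
-39.369505973183905 48.19457983294912
```

{"op": "arm_command", "data": {"commands": [0,7,8,0,10,0,5,9.5,0,10,0,3,10,0,10,0,0.5,10,0,10]}}

```text
clock: 7.8
tool_pos: [0.5518, 0.0797, 0.064]
orientation: [-20.1, 89.7, 151.9]
force: [2.4, -0.8, -10.2]
opening: 0.0216
```

```bash
python3 - <<'E'
from h import *
o,R=st()
s=snap('side','s3')['frame'];t=snap('top','t3')['frame']
a=cv2.resize(t[190:335,235:385],None,fx=2.65,fy=2.65,interpolation=2);b=cv2.resize(s[120:315,225:365],None,fx=2.8,fy=2.8,interpolation=2)
c=np.zeros((600,800,3),np.uint8);c[:a.shape[0],:a.shape[1]]=a;c[:b.shape[0],398:398+b.shape[1]]=b
cv2.imwrite('pics/c3.png',c)
S=load('s3')
for y in(80,126):
  w=c2w(np.array([94,y,92])/1000);print('pin',(proj(S,w)-[225,120])*2.8+[398,0])
E
```

```text
t 7.8 tcp clamp mm [  1.7 -45.8  64. ] F clamp [  2.52  -0.44 -10.16] open 21.6
pin [700.46520285 235.13031738]
pin [673.97757354 196.99065959]
```

View pics/c3.png

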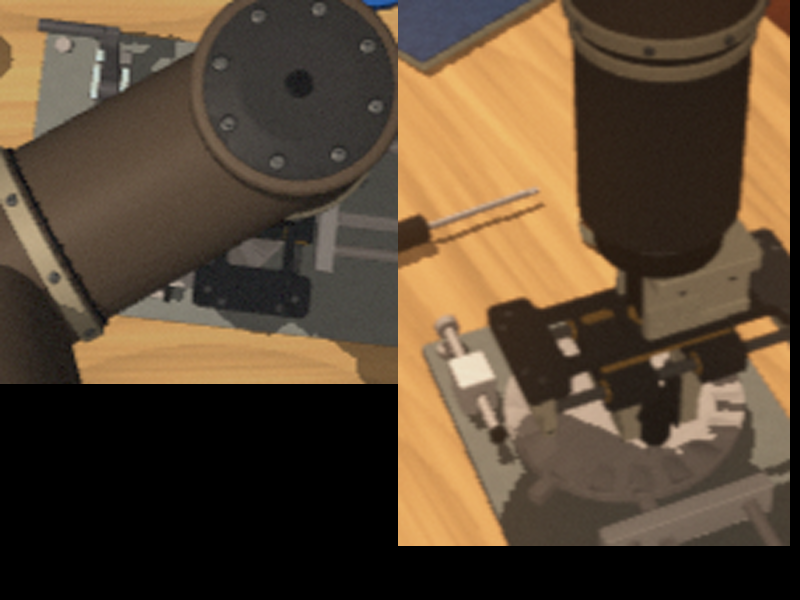

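Pawl is back at its rest (top crop (45,25)–(115,35), as predicted); the knob is held and the lug is at side crop (540,488), the screw tip at (497,435). Computing the remaining angle.

```bash
python3 - <<'E'
from h import *
S=load('s3');T=load('top0')
inv=lambda s,u,v,z:(w2c(ray(s,u,v,z))*1000).round(1)
for n,p in [('lug end top',inv(S,225+(540-398)/2.8,120+493/2.8,.032)),('tip side',inv(S,225+(497-398)/2.8,120+435/2.8,.032)),('tip top',inv(T,235+174/2.65,190+293/2.65,.032)),('knob',inv(S,225+(655-398)/2.8,120+410/2.8,.072)),('lug0',inv(T,235+310/2.65,190+217/2.65,.032))]:
  print(n,p,np.degrees(np.arctan2(p[1],p[0])),np.hypot(p[0],p[1]))
E
```

```text
lug end top [-81.4 -48.   32. ] -149.47297234900114 94.4984655960085
tip side [-90.6  10.3  32. ] 173.51408840723073 91.18360598265457
tip top [-88.8   7.1  32. ] 175.42864322758797 89.08338790144883
knob [  3.1 -43.6  72. ] -85.93306155009306 43.71006749022472
lug0 [-20.  -89.8  32. ] -102.55582764561257 92.0002173910475
```

{"op": "arm_command", "data": {"commands": [0,-1,9.5,0,10,0,-2,6.5,0,10,0,-0.7,2,0,10]}}

```text
clock: 8.28
tool_pos: [0.5315, 0.087, 0.0641]
orientation: [-23.2, 89.6, 148.7]
force: [2.0, -0.8, -12.9]
opening: 0.0211
```

```bash
python3 - <<'E'
from h import *
o,R=st()
S=snap('side','s4');b=cv2.resize(S['frame'][230:320,225:365],None,fx=5,fy=5,interpolation=2)
cv2.imwrite('pics/c4.png',b)
E
```

```text
t 8.28 tcp clamp mm [-19.3 -41.3  64.1] F clamp [  2.13  -0.55 -12.93] open 21.1
```

View pics/c4.png

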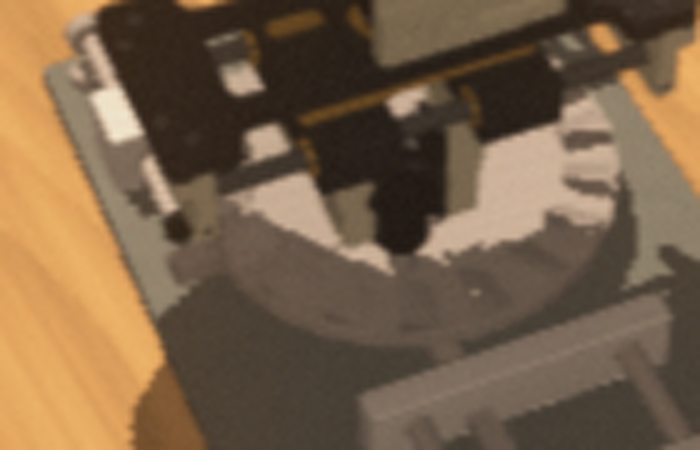

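Lug at (200,260) and screw tip at (178,225): about 10 mm of gap at the lug, so ~5 mm at the knob. Creeping now.

{"op": "arm_command", "data": {"commands": [0,-0.5,1.2,0,10,0,-0.5,1.2,0,10,0,-0.5,1.2,0,10]}}

```text
clock: 8.7
tool_pos: [0.5285, 0.089, 0.0641]
orientation: [-22.2, 89.6, 149.8]
force: [2.5, -0.4, -11.5]
opening: 0.0218
```

{"op": "arm_command", "data": {"commands": [0,-0.5,1,0,10,0,-0.5,1,0,10]}}

```text
clock: 8.95
tool_pos: [0.5268, 0.0903, 0.064]
orientation: [-23.2, 89.7, 148.7]
force: [2.8, 0.1, -11.8]
opening: 0.0215
```

{"op": "arm_command", "data": {"commands": [0,-0.5,1,0,10]}}

```text
clock: 9.07
tool_pos: [0.5262, 0.0909, 0.0641]
orientation: [-25.2, 89.7, 146.7]
force: [8.2, -5.6, -17.4]
opening: 0.0212
```

{"op": "arm_command", "data": {"commands": [0,-0.5,1,0,10]}}

```text
clock: 9.2
tool_pos: [0.5262, 0.0909, 0.0641]
orientation: [-24.4, 89.8, 147.6]
force: [11.1, -7.5, -18.3]
opening: 0.0216
```

{"op": "arm_command", "data": {"commands": [0,-0.5,1,0,10]}}

```text
clock: 9.32
tool_pos: [0.5262, 0.0909, 0.0641]
orientation: [-23.4, 89.9, 148.6]
force: [8.8, -6.7, -16.5]
opening: 0.0215
```

Contact with the stop: ~13 N at the tool with no further motion. Unload and release.

{"op": "arm_command", "data": {"commands": [0,-0.5,1,0,10,0,-0.3,0.6,0,10]}}

```text
clock: 9.57
tool_pos: [0.5263, 0.0907, 0.0641]
orientation: [143.9, 90.0, -44.1]
force: [6.2, -2.2, -14.2]
opening: 0.0217
```

{"op": "arm_command", "data": {"commands": [0,0,0.3,0,60,0,0,0,0,60,0,0,0,0,60,0,0,0,0,60]}}

```text
clock: 10.07
tool_pos: [0.528, 0.0916, 0.0672]
orientation: [-159.2, 89.7, 12.9]
force: [-0.4, -0.8, -0.1]
opening: 0.0516
```

```bash
python3 - <<'E'
from h import *
to([-30,-41,130])
E
```

```text
t 10.07 tcp clamp mm [-23.4 -37.2  67.2] F clamp [-0.27 -0.8  -0.08] open 51.6
tool axes in clamp:
 [[ 0.005 -0.004 -1.   ]
 [ 0.002 -1.     0.004]
 [-1.    -0.002 -0.005]] 
shift tool mm [-62.8   3.7   6.3]
```

{"op": "arm_command", "data": {"commands": [-50,0,0,0,60,-45,0,0,0,50,0,-50,-40,0,45,0,-50,-40,0,45,0,-48,-37,0,45]}}

```text
clock: 10.7
tool_pos: [0.6627, 0.2206, 0.1703]
orientation: [-149.2, 89.4, 22.8]
force: [0.8, 0.8, 0.4]
opening: 0.0394
```

{"op": "arm_command", "data": {"commands": [0,0,0,0,45]}}

```text
clock: 10.82
tool_pos: [0.6647, 0.2231, 0.1685]
orientation: [-152.1, 89.5, 20.0]
force: [-0.7, -0.6, -1.0]
opening: 0.0395
```

```bash
python3 - <<'E'
from h import *
to([93,112,77])
s=snap('wrist','w5')
cv2.imwrite('pics/w5.png',s['frame'])
for n,p in {'pin80':[94,80,92],'end':[94,126,92],'tip':[-90,8,36]}.items(): print(n,proj(s,c2w(np.array(p)/1000)).round())
E
```

```text
t 10.82 tcp clamp mm [ 94.4 111.4 168.5] F clamp [-0.6  -0.69 -0.96] open 39.5
tool axes in clamp:
 [[ 0.008 -0.004 -1.   ]
 [ 0.004 -1.     0.004]
 [-1.    -0.004 -0.008]] 
shift tool mm [91.4 -0.2  2.1]
pin80 [320. 205.]
end [320. 270.]
tip [566.  96.]
```

View pics/w5.png

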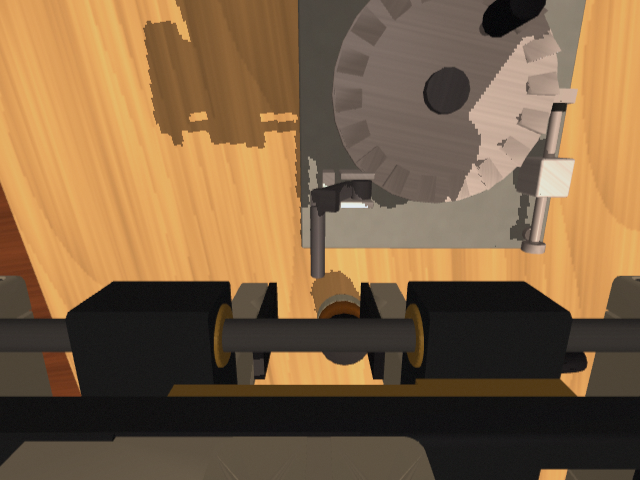

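The lug touches the screw tip at (562,97), and the pin is at (318, 205–275) as predicted. Lowering over the pin and caging it.

{"op": "arm_command", "data": {"commands": [45,0,1,0,45,40,0,1,0,45,5,0,0,0,15,0,0,0,0,15,0,0,0,0,15]}}

```text
clock: 11.5
tool_pos: [0.6622, 0.2211, 0.0823]
orientation: [-150.1, 89.2, 21.9]
force: [-0.8, -0.5, -0.2]
opening: 0.0161
```

```bash
python3 - <<'E'
from h import *
to([93,112,77])
E
```

```text
t 11.5 tcp clamp mm [ 92.2 109.1  82.3] F clamp [-0.71 -0.58 -0.15] open 16.1
tool axes in clamp:
 [[ 0.012 -0.004 -1.   ]
 [ 0.007 -1.     0.004]
 [-1.    -0.007 -0.012]] 
shift tool mm [ 5.3 -2.9 -0.7]
```

{"op": "arm_command", "data": {"commands": [2,-2,2,0,14,-3,0,12,0,14,-2,0,12,0,14,-1,0,12,0,14,1,0,12,0,14]}}

```text
clock: 12.12
tool_pos: [0.612, 0.2314, 0.0889]
orientation: [-147.6, 88.8, 24.4]
force: [0.4, -0.2, -1.1]
opening: 0.012
```

```bash
python3 - <<'E'
from h import *
to([32,112,80])
E
```

```text
t 12.12 tcp clamp mm [ 41.1 112.5  88.9] F clamp [ 0.38 -0.13 -1.13] open 12.0
tool axes in clamp:
 [[ 0.017 -0.004 -1.   ]
 [ 0.011 -1.     0.005]
 [-1.    -0.011 -0.017]] 
shift tool mm [8.8 0.6 9.2]
```

{"op": "arm_command", "data": {"commands": [7,0,10,0,14,7,0,9,0,14,9,0,8,0,14,7,0,5,0,14,0,0,0,0,14]}}

```text
clock: 12.75
tool_pos: [0.5768, 0.2363, 0.0551]
orientation: [-148.4, 89.0, 23.7]
force: [0.7, -0.2, 0.3]
opening: 0.0125
```

```bash
python3 - <<'E'
from h import *
to([5,112,50])
E
```

```text
t 12.75 tcp clamp mm [  5.5 112.6  55.1] F clamp [ 0.77 -0.12  0.34] open 12.5
tool axes in clamp:
 [[ 0.015 -0.004 -1.   ]
 [ 0.009 -1.     0.004]
 [-1.    -0.009 -0.015]] 
shift tool mm [5.1 0.7 0.6]
```

{"op": "arm_command", "data": {"commands": [5,0,2,0,14,4,0,2,0,14,3,0,2,0,14,0,0,0,0,45,0,0,0,0,45]}}

```text
clock: 13.38
tool_pos: [0.5718, 0.2373, 0.0426]
orientation: [-148.9, 88.9, 23.1]
force: [0.0, 0.4, -0.2]
opening: 0.0269
```

```bash
python3 - <<'E'
from h import *
to([0,112,130])
E
```

```text
t 13.38 tcp clamp mm [  0.5 112.9  42.6] F clamp [-0.04  0.42 -0.16] open 26.9
tool axes in clamp:
 [[ 0.016 -0.004 -1.   ]
 [ 0.01  -1.     0.004]
 [-1.    -0.01  -0.016]] 
shift tool mm [-87.4   0.1  -0.9]
```

{"op": "arm_command", "data": {"commands": [0,0,0,0,45,-40,0,0,0,45,-50,0,0,0,45,-40,-30,0,0,45,0,0,0,0,45]}}

```text
clock: 14.0
tool_pos: [0.5731, 0.2661, 0.1761]
orientation: [-149.4, 89.1, 22.7]
force: [-0.5, 0.1, -0.4]
opening: 0.0398
```

```bash
python3 - <<'E'
from h import *
st()
s=snap('wrist','w6')
f=s['frame'][0:330,150:550]
cv2.imwrite('pics/w6c.png',cv2.resize(f,None,fx=1.8,fy=1.8,interpolation=2))
for th in (0,.1,.16,.3,.6):
  a=th+.165
  print(th,[((proj(s,c2w(np.array([60-61*np.cos(a),y,41+61*np.sin(a)])/1000))-[150,0])*1.8).round(1) for y in(80,126)])
E
```

```text
t 14.0 tcp clamp mm [ -2.1 141.6 176.1] F clamp [-0.5   0.01 -0.44] open 39.8
0 [array([302.4, 277.1]), array([302.9, 383.4])]
0.1 [array([299.1, 277.8]), array([299.7, 386.2])]
0.16 [array([296.3, 278.1]), array([297. , 387.9])]
0.3 [array([287.6, 279.1]), array([288.8, 391.8])]
0.6 [array([258.3, 281. ]), array([261. , 399.8])]
```

View pics/w6c.png

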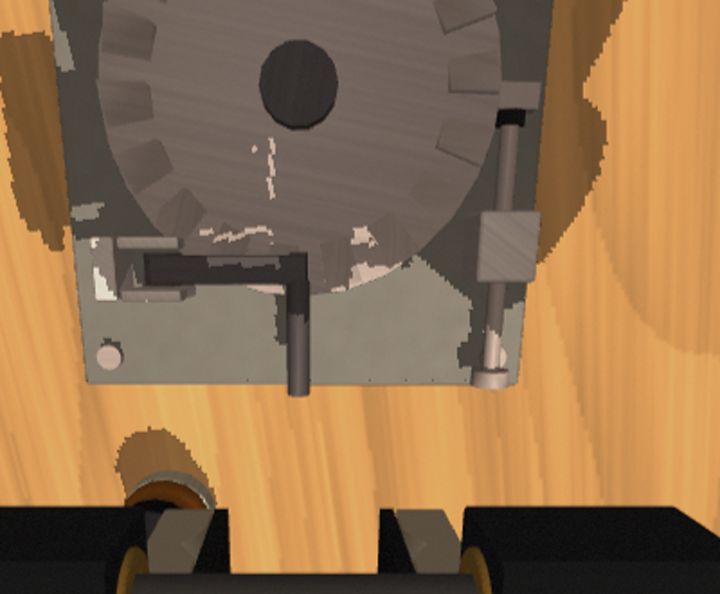

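Pawl down: pin end at about (299,393), close to the projection for 0.1 rad lift. The lug (518,95) sits on the rubber tip (510,117), and the arm is clear. Handing in.

```bash
python3 -c "
from h import *
close_job(); st()"
```

```text
the job is handed in; nothing more can be done
the job is handed in; nothing more can be done
```

I carried out the whole sequence and handed the job in after about 14 s of robot time. The hand-in reports no verdict, so I can't say whether it passed.

- **Pawl up:** I lifted it by its pin and laid it back. The pin slipped in the firm grip partway up, reading about 18 N on a force component. I loosened the grip and led the pin over caged between the fingers. A later top view showed it at its rest.
- **Wheel back:** I turned the wheel by its knob until it stopped against the screw. The tool force peaked at about 13 N horizontally, including some turning friction. It also read up to about 18 N vertically, which I put down mostly to the grip. I then eased off and let go.
- **Pawl down:** I led the pawl back down onto the teeth in the same loose cage and released it.

**Last checks:** the final wrist picture shows the lug touching the screw's rubber tip and the pawl down at about 0.1 rad. The arm was clear, at 0.176 m height, with a force reading near zero. I did not touch the jar, driver or tape, but I only looked for the jar in the last picture, where part of it showed.

**Not measured:** the force still pressing the lug on the stop after I let go. The picture shows contact, and the wheel's 6–8 N of forward friction should hold it.

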